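# Lock the setting nut of a sign-gluing jig with its jam nut

## Task

The clamping bar of the gluing jig is set right, but the jam nut (the upper, smaller nut) on its right-hand stud (as the robot sees it) is still loose on the setting nut below it. Put the open-ended spanner on that setting nut with its handle bearing on the left-hand stud's lower nut, so that it cannot follow clockwise; then, with the larger eye of the ring spanner, turn the jam nut clockwise until it bites and about 20 degrees further. Do not let the setting nut turn, be gentle, leave the other things on the bench alone, and let go of both spanners at the end; they may stay on the nuts.

Things in the scene. Friction and masses are not known exactly. Their poses are not given: they have to be found in the camera images.
- setting_nut_mid (a point): Setting nut: lower, larger nut on the loose stud; hexagon 34 mm across flats, 18 mm high, on the flat steel bar, whose top is 45 mm above the table. Point: on its vertical axis, half-way up, 9 mm above the bar. x axis: to a corner, parallel to the flats to grip; +x is also the way a spanner's handle on those flats points when it bears on the other stud's lower nut (within 3 degrees).
- setting_nut (a joint): Rotation of the setting nut on its stud, rad, clockwise from above positive; starts within 0.05 of 0. Turns at about 0.1 Nm. It is to stay as set, 17 degrees either way at most; a fitted, braced spanner lets it move some 8 degrees (its play) before it holds.
- jam_nut_mid (a point): Jam nut: upper, smaller nut on that stud, just above the setting nut; hexagon 30 mm across flats, 18 mm high, top edge bevelled 4 mm. Point: on its axis, half-way up, 27 mm above the bar. x axis: to a corner (repeats every 60 degrees). The stud, 20 mm thick, stands 11 mm out above it. Loose, it turns clockwise from above at 0.03 Nm, for 15 to 60 degrees, until it bites on the setting nut.
- jam_tightness (a joint): Turn of the jam nut past its bite on the setting nut, rad: 0 until it bites; stays where left. Wanted 0.35, good 0.17 to 0.52. Torque jumps to 0.4 Nm at the bite, then grows 0.6 Nm per rad (0.6 Nm after 20 degrees, or 5 N at 120 mm from the axis). If the setting nut is not held, it is dragged round instead.
- brace_nut (a point): Lower nut of the other stud, locked and fixed; same size as the setting nut, 180 mm from it along the bar. Point: on its axis, half-way up; a flat faces the handle that bears on it. This stud reaches 47 mm above the bar, like the other. Axes as the jig: the bar (90 x 280 mm, 8 mm thick) lies along y, the loose stud on the -y side (the right as seen from the robot), z up.
- open_jaw (a point): Open-ended spanner, steel, lying flat, 10 mm thick, 0.33 to 0.53 kg. Point: centre between the jaws, half-way up; the nut's axis goes here. x axis: along the handle, away from the mouth. Jaws 35.2 mm apart, 17 mm long past the point, with flared tips to 22 mm; head 59 mm wide; throat floor 21 mm behind the point. Handle 20 mm wide, ending 229 mm from the point.
- open_grip (a point): Point on the open-ended spanner's handle, 90 mm along x from the jaw centre, half-way up (5 mm above what it lies on), near the centre of mass; handle there 20 mm wide, 10 mm thick. Axes as open_jaw.
- ring_eye (a point): Double ring spanner, steel, 0.28 to 0.45 kg, lying on its two rings, its handle raised. Point: centre of the larger eye, half-way up the ring, 9 mm above its underside. The eye is a hexagon 31.6 mm across flats, open through; ring 18 mm high, 48 mm across outside. x axis: along the handle to the smaller ring (240 mm away), also to a corner of the hexagon.
- ring_grip (a point): Middle of the ring spanner's handle: 120 mm along x from the larger eye's centre and 13 mm above it (22 mm above the rings' underside), near the centre of mass. Handle 18 mm wide, 8 mm thick, straight for 150 mm. Axes as ring_eye.
- open_spanner: The whole open-ended spanner; origin under the jaw centre, axes as open_jaw.
- ring_spanner: The whole ring spanner; origin under the larger eye's centre, axes as ring_eye.
- press_bar: The flat dark steel bar with its two studs and the locked nuts of the other stud, all fixed in the jig; origin and axes as the jig.
- jig: The fixed jig: plywood base 240 x 310 mm, two dark planks, bar and studs; origin under its centre on the table, x across the bar, y along it.
- paint_jar: White paint jar with a lid, 68 mm thick, 85 mm high; origin under its centre. Leave alone.
- steel_cup: Open steel cup, 84 mm across, 90 mm high; origin under its centre. Leave alone.
- stencil_brush: Round stencil brush lying down, 150 mm long, 30 mm thick; origin under its middle. Leave alone.

How it is judged:
On the way, in this order (a step that is already met when the one before it is completed fails the run):
1. the open-ended spanner is on the setting nut (jaw centre within 4 mm of the nut's axis, flat on the bar) (horizontal distance between open_jaw and setting_nut_mid below 0.004 m and distance between open_jaw and setting_nut_mid below 0.008 m), for 0.2 s.
2. the jam nut is tightened by the ring spanner's larger eye (within 6 mm of the jam nut's axis, on the nut) while the open-ended spanner is on the setting nut (all of step 1 and value of joint jam_tightness above 0.17 rad and horizontal distance between ring_eye and jam_nut_mid below 0.006 m and distance between ring_eye and jam_nut_mid below 0.011 m), for 0.2 s.
At the end, for the whole second after the job is handed in: The jam nut is 0.17 to 0.52 rad (10 to 30 degrees) past its bite, the setting nut is within 0.3 rad (17 degrees) of its setting, and both spanners are released and at rest (on the nuts or laid down on the bench) (value of joint jam_tightness between 0.17 and 0.52 rad and value of joint setting_nut between -0.3 and 0.3 rad and linear speed of each of open_spanner, ring_spanner below 0.02 m/s and height (world z) of each of open_spanner, ring_spanner above -0.02 m); the robot touches nothing.
It fails at once if the jam nut is over-tightened (more than 0.52 rad, 30 degrees, past its bite) (value of joint jam_tightness above 0.52 rad).
It fails at once if the setting nut is turned more than 0.3 rad from its setting (not (value of joint setting_nut between -0.3 and 0.3 rad)).
It fails at once if a spanner is pressed on the bar or its fixed studs harder than 40 N (contact force between any of open_spanner, ring_spanner and press_bar above 40 N).
It fails at once if a bystander (paint jar, cup, brush) is moved more than 30 mm (distance of any of paint_jar, steel_cup, stencil_brush from where it was at the start of the episode above 0.03 m).
It also fails if it takes over 72 s, if anything falls off the work surface, if the arm or the gripper's body presses on something with over 40 N, if the wrist force passes 120 N, or if a joint passes its speed limit or range.

## Robot

A 7-joint arm with a two-finger parallel gripper is mounted at the origin on the work surface. World frame = base frame: x ahead of the robot, y to its left, z up, the work surface at z = 0. Lengths are in m, angles in rad, forces in N, time in s.
With the tool pointing down it reaches from about 0.4 to 0.925 m from the base axis. Payload 4.1 kg.
Tool frame: the origin (TCP) lies on the centre line of the jaws, within the pads' length; the fingertips stand 8 mm ahead of it and the grasp point (between the pads) lies 11 mm behind it; z points along the fingers, y is the direction in which the jaws open and shut (so a half turn about z gives the same grasp; the last joint's range is limited). The gripper opens to 85 mm and grips with 20 to 120 N. Pads are 22 mm wide; open, the fingers measure 114 mm over their backs; the gripper's body (76 mm by 85 mm) begins 54 mm behind the grasp point. The pads swing forward as they close: fully open they stand 13 mm farther back than shut.
Start: joints at [1.105, 0.398, 0.045, 1.537, -0.019, 1.207, -0.051], TCP at [0.233, -0.607, 0.239] pointing down, gripper open.
Joint ranges: [-2.82, 2.82], [-0.49, 2.23], [-1.37, 1.46], [0, 2.46], [-1.36, 4.5], [0.23, 2], [-2.94, 2.94]. Speed limits (rad/s): [2.57, 2.57, 3.14, 3.14, 3.14, 3.14, 3.14].

## Interface

Orientations are given as a rotation vector (axis times angle).
In Python, from plant import * gives the robot as it stands.
- The arm moves only by the tool send_rows, never from a script. Its argument "rows" is a list of rows, each a list of 2 entries, a list of its own where there are three numbers: the shift along the tool's x, y, z in units of 30 mm (1.0 is 30 mm), then the turn, a rotation vector about the tool's x, y, z in units of 5 degrees (1.0 is 5 degrees). A call has 1 to 8 rows; each row is the pose to reach, as a shift and turn from the pose commanded when the call began, along the tool's axes at that moment; what a row does not reach only later rows make up. A row lasts 1/12 s, in which the tool goes at most 41.7 mm and 7.16 degrees, less where a joint would pass 70% of its speed; a pose out of reach is approached as far as the arm can. A call with a gripper value outside its range is refused whole. "jaw" is the finger opening in mm, from 0 to 85.4, set as the call begins (left out, the last holds). The fingers move at their own pace and stop on an object; "grip_force" is the grip in N (left out, the last holds). Time passes only in rows, so rows that repeat a pose let the fingers close. It gives the time, the measured TCP pose, the force and the opening at its end, in the units of the state.
- get_state(): the state, without advancing time (a new reading comes with each control period).
- read_camera(name): name is "scene" or "top"; returns the picture (480x640x3 uint8, red, green, blue); there is no depth.
- camera_info(name): a dict with "camera_matrix" (3x3 intrinsics, pixels), "extrinsics" (4x4, takes a point from camera to world coordinates). Camera axes: x right, y up, looking along -z (the intrinsics and any distortion apply to the point x, -y, -z); pixel columns grow to the right and rows downward; lengths in m; the calibration is good to about 2 mm. A picture is of the moment at which its call begins. camera_info takes no time and is no camera call.
- hand_in(): hands the job in, once; it reports no verdict.
The state is a dict: "time_s": time; "joint_pos": joint angles; "joint_velocities": joint speeds; "joint_torque": joint torques, N m; "eef_pos": TCP position; "orientation": TCP orientation; "ft_force": force on the tool from outside, world axes, zero at the start; "wrist_torque": the same for the moment, N m; "opening": finger opening in m.
Only numpy, scipy, OpenCV 4.12 (cv2) and the standard library are available. Lean on these libraries where they do the work, as an engineer would, in place of code of your own. Each camera call takes 0.05 s, during which the arm holds its last target. There are 200 camera calls.

## Working session

There is one attempt and no reset: what is moved stays moved. The work goes in short steps, Python scripts to look and compute and a tool call to move; the robot and the scene stay as the last step left them, time stands still between calls to the robot, and variables do not carry over. Pictures are saved under pics/ and viewed, about 8 in all and at most 12, crops included, and the job is handed in when it is done.

Besides the shell and the picture viewer there is one more tool, called after ">>>" as name(argument=value, ...) on one line, values as JSON. send_rows: Moves the arm, as the interface text tells. Its arguments: {"type":"object","properties":{"rows":{"type":"array","items":{"type":"array"}},"jaw":{"type":"number"},"grip_force":{"type":"number"}},"required":["rows"]}

```bash
mkdir -p pics; ls
python3 - <<'E'
from plant import *
import cv2
for n in ("scene","top"):
    im=read_camera(n); cv2.imwrite(f"pics/{n}0.png",im[:,:,::-1]); i=camera_info(n); print(n,i)
print(get_state())
E
```

```text
pics
scene {'camera_matrix': array([[483.33454632,   0.        , 319.13213258],
       [  0.        , 483.33454632, 236.46717773],
       [  0.        ,   0.        ,   1.        ]]), 'extrinsics': array([[-0.61626847, -0.53221255,  0.58048512,  1.28152437],
       [ 0.78736174, -0.43188995,  0.43992336,  0.43748967],
       [ 0.01657296,  0.72816267,  0.68520396,  0.86336094],
       [ 0.        ,  0.        ,  0.        ,  1.        ]])}
top {'camera_matrix': array([[569.23376489,   0.        , 322.27657553],
       [  0.        , 569.23376489, 245.54158428],
       [  0.        ,   0.        ,   1.        ]]), 'extrinsics': array([[-0.07716246,  0.97233645, -0.22047171,  0.36622381],
       [-0.99700924, -0.07620645,  0.01285145, -0.05201348],
       [-0.00430543,  0.22080398,  0.9753087 ,  1.21977595],
       [ 0.        ,  0.        ,  0.        ,  1.        ]])}
{'time_s': 0.1, 'joint_pos': array([ 1.10501291,  0.39912404,  0.04502332,  1.53775215, -0.01871201,
        1.20693943, -0.05070266]), 'joint_velocities': array([-0.00020781, -0.0005115 ,  0.00085796, -0.00248911,  0.0007874 ,
        0.00102245, -0.00044087]), 'joint_torque': array([ 3.32272110e-03, -4.76259184e+01,  1.37011092e+00, -2.54949278e+01,
        1.19241295e-02,  5.01321410e-03, -1.17888325e-05]), 'eef_pos': array([ 0.23293019, -0.60622244,  0.23836404]), 'orientation': array([-3.08715801e+00, -5.72779827e-01,  6.81776699e-04]), 'ft_force': array([-0.58594126,  0.69898995, -0.5491671 ]), 'wrist_torque': array([-0.00197098, -0.00485981, -0.01330241]), 'opening': 0.0852882874058687}
```

View pics/top0.png

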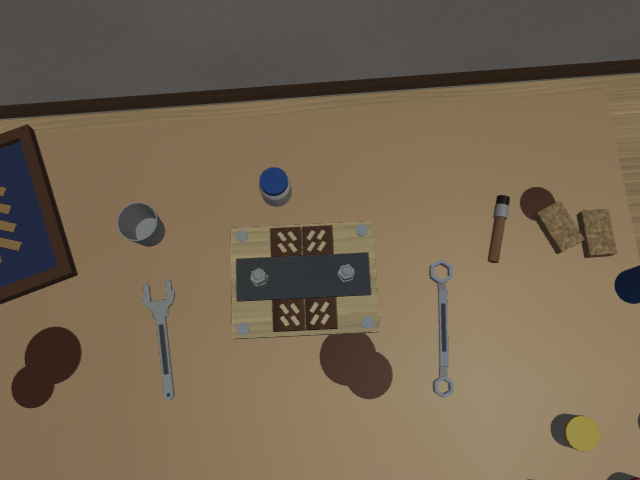

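View pics/scene0.png

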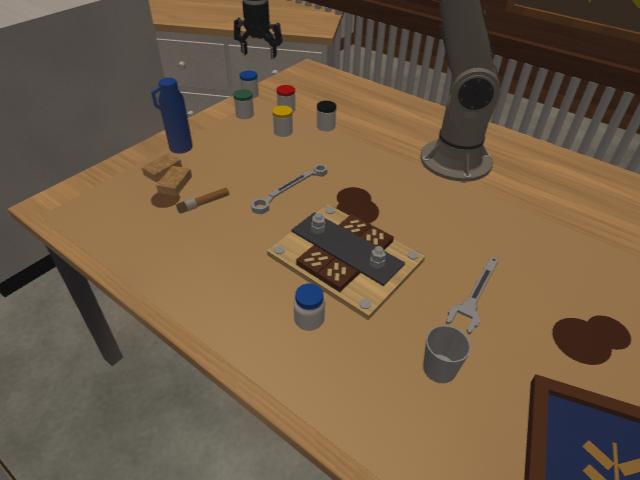

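```bash
cat > h.py <<'E'
from plant import *
import numpy as np, cv2
def ray(n,u,v):
    i=camera_info(n);K=i["camera_matrix"];E=np.array(i["extrinsics"])
    d=np.array([(u-K[0,2])/K[0,0],-(v-K[1,2])/K[1,1],-1.]);return E[:3,3],E[:3,:3]@d
def plane(n,u,v,z):
    o,d=ray(n,u,v);return (o+d*(z-o[2])/d[2])[:2]
def proj(n,p):
    i=camera_info(n);K=i["camera_matrix"];E=np.array(i["extrinsics"])
    c=E[:3,:3].T@(np.array(p)-E[:3,3]);return np.array([K[0,0]*c[0]/-c[2]+K[0,2],K[1,1]*c[1]/c[2]+K[1,2]])
def two(uv1,uv2):
    (a,d),(b,e)=ray("top",*uv1),ray("scene",*uv2)
    t=np.linalg.lstsq(np.c_[d,-e],b-a,rcond=None)[0];p,q=a+d*t[0],b+e*t[1]
    return (p+q)/2,np.linalg.norm(p-q)
def mask(im,lo=75,sat=70):
    h=cv2.cvtColor(im,cv2.COLOR_RGB2HSV);return ((h[...,1]<sat)&(h[...,2]>lo)).astype(np.uint8)*255
E
python3 - <<'E'
from h import *
im=cv2.imread("pics/top0.png")[:,:,::-1].copy()
m=mask(im)
for nm,(x0,y0,x1,y1),z in (("open",(125,262,200,410),.01),("ring",(420,250,470,405),.018)):
    s=np.zeros_like(m);s[y0:y1,x0:x1]=m[y0:y1,x0:x1]
    cs,hi=cv2.findContours(s,cv2.RETR_CCOMP,cv2.CHAIN_APPROX_NONE)
    for c,h in zip(cs,hi[0]):
        a=cv2.contourArea(c)
        if a>30:
            M=cv2.moments(c);u,v=M["m10"]/M["m00"],M["m01"]/M["m00"]
            print(nm,"hole" if h[3]>=0 else "outer",a,(u,v),plane("top",u,v,z),cv2.boundingRect(c))
A=cv2.resize(im[265:405,120:200],None,fx=4,fy=4,interpolation=cv2.INTER_CUBIC)
mm=cv2.cvtColor(cv2.resize(m[265:405,120:200],None,fx=1,fy=1),cv2.COLOR_GRAY2RGB)
B=cv2.resize(im[245:310,235:380],None,fx=3.3,fy=3.3,interpolation=cv2.INTER_CUBIC)
C=np.zeros((560,800,3),np.uint8);C[:,:320]=A;C[:B.shape[0],321:321+B.shape[1]]=B[:, :479]
sc=cv2.imread("pics/scene0.png")[:,:,::-1]
D=cv2.resize(sc[200:285,290:410],None,fx=4,fy=4,interpolation=cv2.INTER_CUBIC)
C[216:556,321:800]=D[:340,:479]
C=np.clip(C.astype(float)*1.6,0,255).astype(np.uint8)
cv2.imwrite("pics/c1.png",C[:,:,::-1])
E
```

```text
open outer 1387.5 (162.0347147147147, 333.4818018018018) [0.47659092 0.28346695] (142, 279, 33, 121)
open hole 264.0 (163.0921717171717, 349.0189393939394) [0.44410698 0.28174267] (158, 324, 11, 51)
ring outer 1523.0 (442.43970234186907, 325.917706281462) [ 0.44601876 -0.30558296] (429, 259, 25, 139)
ring hole 117.5 (442.68510638297874, 386.2439716312056) [ 0.3240298  -0.29091148] (437, 379, 12, 15)
ring hole 226.0 (443.11504424778764, 327.3952802359882) [ 0.44285465 -0.30661194] (440, 303, 7, 50)
ring hole 187.5 (441.57244444444444, 270.7884444444444) [ 0.56266964 -0.31822822] (434, 262, 16, 18)
```

View pics/c1.png

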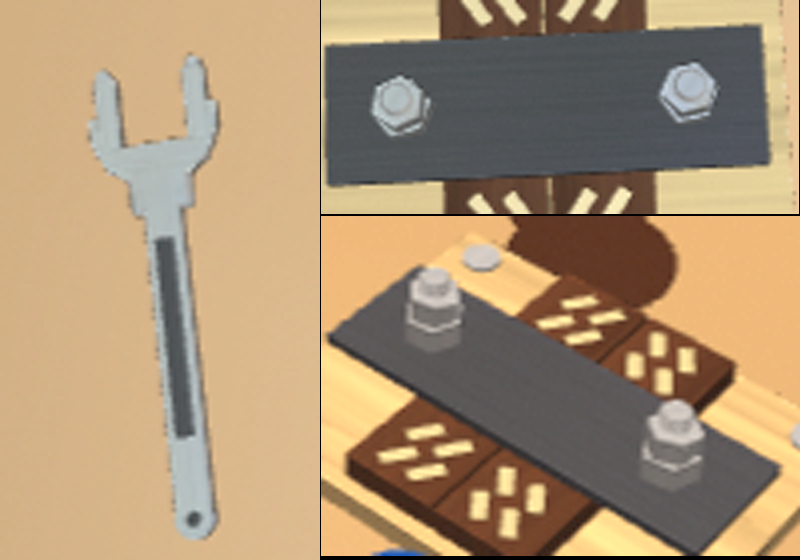

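Run:
```python
from h import *
im=cv2.imread("pics/top0.png")[:,:,::-1].copy(); m=mask(im)
# open spanner handle line
pts=[]
for v in range(325,392):
    u=np.where(m[v,140:190])[0]+140; pts.append(plane("top",(u.min()+u.max())/2,v,.010))
pts=np.array(pts,np.float32); vx,vy,x0,y0=cv2.fitLine(pts,cv2.DIST_HUBER,0,.001,.001).ravel()
d=np.array([vx,vy]); d*=-np.sign(d[0]); p0=np.array([x0,y0])
ys,xs=np.where(m[275:402,135:180]); P=np.array([plane("top",x+135,y+275,.01) for x,y in zip(xs,ys)])
s=(P-p0)@d; t=(P-p0)@np.array([-d[1],d[0]])
print("H",np.degrees(np.arctan2(d[1],d[0])),"end s",s.max(),"tip s",s.min(),"width",t.min(),t.max())
j=p0+d*(s.max()-.229-.0005); print("jaw by end",j,"grip",j+.09*d, "jaw by tips", p0+d*(s.min()+.022+.0),"head mid t",)
k=(s<s.min()+.06); print("head t", t[k].min(),t[k].max())
for a in np.arange(-.025,.05,.005):
    q=np.abs(s-(s.max()-.229)-a)<.0025; tt=np.sort(t[q]); g=np.diff(tt); i=g.argmax() if len(g) else 0
    if len(g): print(round(a,3),(tt[0]*1e3).round(1),(tt[i]*1e3).round(1),(tt[i+1]*1e3).round(1),(tt[-1]*1e3).round(1))
# bar
h=cv2.cvtColor(im,cv2.COLOR_RGB2HSV)
dm=np.zeros_like(m); r=im[245:310,228:380].astype(int); dm[245:310,228:380]=((r[...,2]>=r[...,0]))*255
dm=cv2.morphologyEx(dm,cv2.MORPH_OPEN,np.ones((5,5)))
c=max(cv2.findContours(dm,cv2.RETR_EXTERNAL,cv2.CHAIN_APPROX_NONE)[0],key=cv2.contourArea)
W=np.array([plane("top",x,y,.045) for x,y in c[:,0,:]],np.float32)
R=cv2.minAreaRect(W*1000); print("bar",R)
for n,u,v in (("loose",345.9,269.2),("brace",257.7,274.1)): print(n,plane("top",u,v,.092))
```

```text
H -174.76543 end s 0.08489081777766704 tip s -0.16661595791513115 width -0.03493768893954922 0.034869842346262926
jaw by end [0.56965113 0.29195734] grip [0.48002646 0.28374636] jaw by tips [0.56965787 0.29195796] head mid t
head t -0.03493768893954922 0.034869842346262926
-0.02 -27.1 -20.5 20.5 29.0
-0.015 -29.6 -16.7 17.7 30.7
-0.01 -30.3 -16.9 17.2 30.4
-0.005 -30.5 -17.8 16.8 30.0
0.0 -29.0 -18.0 16.1 29.5
0.005 -33.9 -16.3 17.7 34.9
0.01 -34.3 -17.0 17.3 34.6
0.015 -34.9 -17.4 16.6 34.2
0.02 -33.3 7.4 11.9 33.7
0.025 -31.4 -31.4 -29.5 30.9
0.03 -29.7 28.3 30.4 30.4
0.035 -25.9 23.4 25.5 27.6
0.04 -17.9 -15.6 -13.7 16.3
0.045 -16.5 -16.3 -14.4 15.9
0.05 -16.9 -16.7 -14.8 17.5
bar ((569.3349609375, -21.457122802734375), (275.8197326660156, 89.07359313964844), 88.35296630859375)
loose [ 0.56878564 -0.11049507]
brace [0.57263426 0.06704127]
```

```bash
cat >> h.py <<'E'
from scipy.spatial.transform import Rotation as Ro
def Rd(yaw): c,s=np.cos(np.radians(yaw)),np.sin(np.radians(yaw)); return np.array([[c,s,0],[s,-c,0],[0,0,-1.]])
def plan(T,dev=None):
    """targets (x,y,z,yaw); prints rows; first from the measured pose (or dev=(x,y,z,yaw) commanded)"""
    if dev is None:
        s=get_state(); p=s["eef_pos"];R=Ro.from_rotvec(s["orientation"]).as_matrix()
    else: p=np.array(dev[:3]);R=Rd(dev[3])
    for t in T:
        q=np.array(t[:3]);Q=Rd(t[3]);a=(R.T@(q-p))/.03;b=np.degrees(Ro.from_matrix(R.T@Q).as_rotvec())/5
        print(t,a.round(3).tolist(),b.round(3).tolist(),"rows %.1f"%max(np.linalg.norm(q-p)/.0417,np.linalg.norm(b)*5/7.16));p,R=q,Q
def st():
    s=get_state();R=Ro.from_rotvec(s["orientation"]).as_matrix()
    print("t%.2f"%s["time_s"],s["eef_pos"].round(4),"yaw %.2f"%np.degrees(np.arctan2(R[1,0],R[0,0])),"tilt",R[:2,2].round(4),"F",s["ft_force"].round(1),"M",s["wrist_torque"].round(2),"op %.4f"%s["opening"],"q",s["joint_pos"].round(2));return s
E
python3 -c "
from h import *
plan([(.45,-.5,.24,70),(.62,-.22,.24,120),(.60,.08,.2,160),(.48,.284,.12,185.2)])"
```

```text
(0.45, -0.5, 0.24, 70) [8.024, -0.71, -0.054] [-0.02, -0.008, -9.796] rows 6.8
(0.62, -0.22, 0.24, 120) [10.709, 2.133, 0.0] [0.0, 0.0, -10.0] rows 7.9
(0.6, 0.08, 0.2, 160) [8.994, 4.423, 1.333] [0.0, 0.0, -8.0] rows 7.3
(0.48, 0.284, 0.12, 185.2) [6.085, 5.022, 2.667] [0.0, 0.0, -5.04] rows 6.0
```

>>> send_rows(rows=[[[8.02,-0.71,-0.05],[0,0,-9.8]],[[8.02,-0.71,-0.05],[0,0,-9.8]],[[8.02,-0.71,-0.05],[0,0,-9.8]],[[8.02,-0.71,-0.05],[0,0,-9.8]],[[8.02,-0.71,-0.05],[0,0,-9.8]],[[8.02,-0.71,-0.05],[0,0,-9.8]],[[8.02,-0.71,-0.05],[0,0,-9.8]],[[8.02,-0.71,-0.05],[0,0,-9.8]]], jaw=50)

```text
time_s: 0.77
eef_pos: [0.4531, -0.4978, 0.24]
orientation: [-2.565, -1.812, -0.003]
ft_force: [0.2, -1.1, -0.2]
opening: 0.0498
```

>>> send_rows(rows=[[[10.7,2.13,0],[0,0,-10]],[[10.7,2.13,0],[0,0,-10]],[[10.7,2.13,0],[0,0,-10]],[[10.7,2.13,0],[0,0,-10]],[[10.7,2.13,0],[0,0,-10]],[[10.7,2.13,0],[0,0,-10]],[[10.7,2.13,0],[0,0,-10]],[[10.7,2.13,0],[0,0,-10]]])

```text
time_s: 1.43
eef_pos: [0.6199, -0.2196, 0.2405]
orientation: [-1.57, -2.721, 0.0]
ft_force: [0.5, -0.1, 0.9]
opening: 0.0501
```

>>> send_rows(rows=[[[9,4.42,1.33],[0,0,-8]],[[9,4.42,1.33],[0,0,-8]],[[9,4.42,1.33],[0,0,-8]],[[9,4.42,1.33],[0,0,-8]],[[9,4.42,1.33],[0,0,-8]],[[9,4.42,1.33],[0,0,-8]],[[9,4.42,1.33],[0,0,-8]],[[9,4.42,1.33],[0,0,-8]]])

```text
time_s: 2.1
eef_pos: [0.5973, 0.0863, 0.2002]
orientation: [-0.537, -3.093, -0.005]
ft_force: [0.2, 1.8, -0.0]
opening: 0.0499
```

```bash
python3 -c "
from h import *
st();plan([(.48,.284,.12,185.2),(.48,.284,.04,185.2)])"
```

```text
t2.10 [0.5973 0.0863 0.2002] yaw 160.28 tilt [-0.0019  0.0038] F [ 0.2  1.8 -0. ] M [ 0.04  0.   -0.04] op 0.0499 q [ 0.31  0.42 -0.69  1.68  0.28  1.15  0.78]
(0.48, 0.284, 0.12, 185.2) [5.895, 4.878, 2.706] [0.04, -0.028, -4.983] rows 5.8
(0.48, 0.284, 0.04, 185.2) [0.0, 0.0, 2.667] [0.0, 0.0, 0.0] rows 1.9
```

>>> send_rows(rows=[[[5.9,4.88,2.7],[0,0,-4.98]],[[5.9,4.88,2.7],[0,0,-4.98]],[[5.9,4.88,2.7],[0,0,-4.98]],[[5.9,4.88,2.7],[0,0,-4.98]],[[5.9,4.88,2.7],[0,0,-4.98]],[[5.9,4.88,2.7],[0,0,-4.98]],[[5.9,4.88,2.7],[0,0,-4.98]],[[5.9,4.88,2.7],[0,0,-4.98]]])

```text
time_s: 2.77
eef_pos: [0.4819, 0.2776, 0.119]
orientation: [0.136, -3.137, 0.002]
ft_force: [-0.0, -0.6, -0.4]
opening: 0.0501
```

Run:
```python
from h import *
st()
im=read_camera("top");sc=read_camera("scene");
A=cv2.resize(im[265:405,100:240],None,fx=2.85,fy=2.85,interpolation=cv2.INTER_CUBIC)
B=cv2.resize(sc[210:350,410:550],None,fx=2.85,fy=2.85,interpolation=cv2.INTER_CUBIC)
cv2.imwrite("pics/c2.png",np.hstack([A,B])[:,:,::-1])
plan([(.48,.284,.011,185.2)])
```

```text
t2.77 [0.4819 0.2776 0.119 ] yaw -175.03 tilt [-0.0015 -0.0016] F [-0.  -0.6 -0.4] M [-0.02 -0.11  0.03] op 0.0501 q [ 0.03  0.46 -0.8   1.87  0.39  0.98  0.71]
(0.48, 0.284, 0.011, 185.2) [0.128, 0.31, 3.62] [-0.023, 0.004, -0.104] rows 2.6
```

View pics/c2.png

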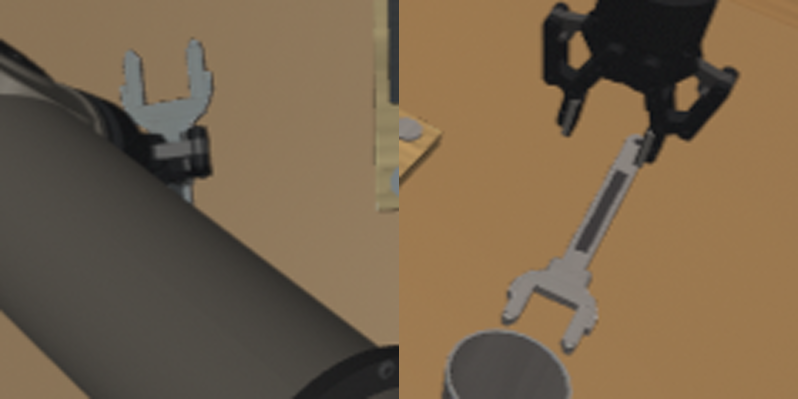

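>>> send_rows(rows=[[[0.13,0.31,2.6],[0,0,-0.1]],[[0.13,0.31,2.6],[0,0,-0.1]],[[0.13,0.31,3.0],[0,0,-0.1]],[[0.13,0.31,3.4],[0,0,-0.1]],[[0.13,0.31,3.6],[0,0,-0.1]],[[0.13,0.31,3.6],[0,0,-0.1]]])

```text
time_s: 3.37
eef_pos: [0.4794, 0.2854, 0.0117]
orientation: [-0.145, 3.138, -0.001]
ft_force: [-0.3, -0.6, 0.1]
opening: 0.05
```

>>> send_rows(rows=[[[0,0,0],[0,0,0]],[[0,0,0],[0,0,0]],[[0,0,0],[0,0,0]],[[0,0,0],[0,0,0]],[[0,0,0],[0,0,0]],[[0,0,0],[0,0,0]],[[0,0,0],[0,0,0]],[[0,0,0],[0,0,0]]], jaw=10, grip_force=40)

```text
time_s: 4.03
eef_pos: [0.4798, 0.2871, 0.0135]
orientation: [-0.148, 3.135, 0.001]
ft_force: [-0.3, -0.9, 7.3]
opening: 0.0185
```

Run:
```python
from h import *
st()
```

```text
t4.03 [0.4798 0.2871 0.0135] yaw -174.59 tilt [0.0029 0.001 ] F [-0.3 -0.9  7.3] M [-0.13  0.1  -0.02] op 0.0185 q [-0.06  0.61 -0.71  1.93  0.54  0.8   0.59]
```

>>> send_rows(rows=[[[0,0,-1],[0,0,0]],[[0,0,-2],[0,0,0]],[[0,0,-3],[0,0,0]],[[0,0,-4],[0,0,0]],[[0,0,-5],[0,0,0]],[[0,0,-5],[0,0,0]]], grip_force=80)

```text
time_s: 4.53
eef_pos: [0.4812, 0.2889, 0.1675]
orientation: [-0.148, 3.129, 0.007]
ft_force: [0.8, 0.9, -3.5]
opening: 0.0166
```

Run:
```python
from h import *
st();plan([(.5,.17,.16,140),(.545,.06,.11,98.5)])
```

```text
t4.53 [0.4812 0.2889 0.1675] yaw -174.58 tilt [0.0092 0.0048] F [ 0.8  0.9 -3.5] M [ 0.2  -0.12  0.01] op 0.0166 q [ 0.05  0.4  -0.84  1.82  0.35  1.06  0.74]
(0.5, 0.17, 0.16, 140) [-0.248, -4.005, 0.238] [0.086, 0.086, 9.083] rows 6.3
(0.545, 0.06, 0.11, 98.5) [-3.506, -1.845, 1.667] [0.0, 0.0, 8.3] rows 5.8
```

>>> send_rows(rows=[[[-0.1,-0.6,0.05],[0,0,1.3]],[[-0.25,-4.0,0.24],[0.09,0.09,9.08]],[[-0.25,-4.0,0.24],[0.09,0.09,9.08]],[[-0.25,-4.0,0.24],[0.09,0.09,9.08]],[[-0.25,-4.0,0.24],[0.09,0.09,9.08]],[[-0.25,-4.0,0.24],[0.09,0.09,9.08]],[[-0.25,-4.0,0.24],[0.09,0.09,9.08]],[[-0.25,-4.0,0.24],[0.09,0.09,9.08]]])

```text
time_s: 5.2
eef_pos: [0.4962, 0.1668, 0.1533]
orientation: [-1.073, -2.943, 0.016]
ft_force: [0.3, 0.2, -3.4]
opening: 0.0165
```

>>> send_rows(rows=[[[-3.5,-1.85,1.67],[0,0,8.3]],[[-3.5,-1.85,1.67],[0,0,8.3]],[[-3.5,-1.85,1.67],[0,0,8.3]],[[-3.5,-1.85,1.67],[0,0,8.3]],[[-3.5,-1.85,1.67],[0,0,8.3]],[[-3.5,-1.85,1.67],[0,0,8.3]],[[-3.5,-1.85,1.67],[0,0,8.3]],[[-3.5,-1.85,1.67],[0,0,8.3]]])

```text
time_s: 5.87
eef_pos: [0.541, 0.0575, 0.104]
orientation: [-2.042, -2.381, 0.018]
ft_force: [0.1, -0.5, -4.7]
opening: 0.0163
```

Run:
```python
from h import *
st()
im=read_camera("top");sc=read_camera("scene")
cv2.imwrite("pics/top3.png",im[:,:,::-1]);cv2.imwrite("pics/scene3.png",sc[:,:,::-1])
A=cv2.resize(im[210:350,225:390],None,fx=2.85*1.7,fy=2.85*1.7,interpolation=cv2.INTER_CUBIC)[:500,:500]
A=cv2.resize(im[220:340,250:390],None,fx=3.4,fy=3.4,interpolation=cv2.INTER_CUBIC)
B=cv2.resize(sc[190:310,290:400],None,fx=2.85,fy=3.4,interpolation=cv2.INTER_CUBIC)
C=np.hstack([A,B]);print(C.shape);cv2.imwrite("pics/c3.png",np.clip(C*1.5,0,255).astype(np.uint8)[:,:,::-1])
```

```text
t5.87 [0.541  0.0575 0.104 ] yaw 98.78 tilt [-0.0109 -0.0055] F [ 0.1 -0.5 -4.7] M [ 0.05  0.01 -0.02] op 0.0163 q [ 0.18  0.39 -0.44  1.91  0.21  0.9  -0.22]
(408, 790, 3)
```

View pics/c3.png

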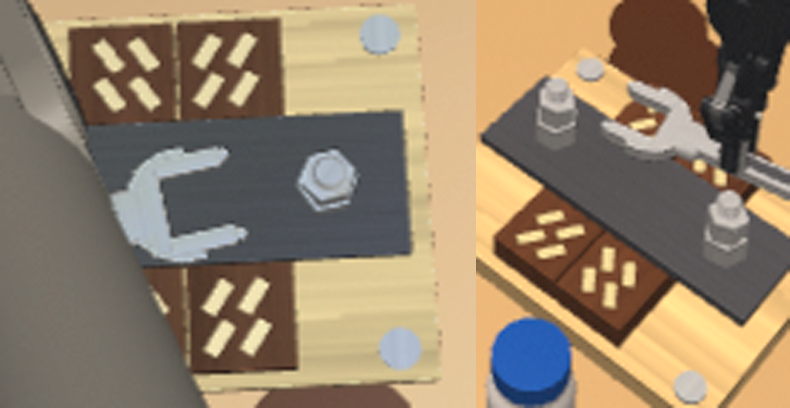

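Run:
```python
from h import *
for t in ((345.9,269.2),(346.2,270.6)): print(two(t,(318,215.2)), plane("top",*t,.092))
print("scene plane",plane("scene",318,215.2,.092), "brace scene",plane("scene",290+(678-321)/4,200+(408-216)/4,.092))
im=cv2.imread("pics/top3.png")[:,:,::-1].copy(); m=mask(im,105,60)
im0=cv2.imread("pics/top0.png")[:,:,::-1].copy(); m0=mask(im0,105,60)
b=np.zeros_like(m);b[255:290,330:362]=m0[255:290,330:362];x,y,w,h=cv2.boundingRect(b);M=cv2.moments(b,True);print("nut blob",x,y,w,h,M["m10"]/M["m00"],M["m01"]/M["m00"])
p=get_state()["eef_pos"];H=98.78;d=np.array([np.cos(np.radians(H)),np.sin(np.radians(H))]);n=np.array([-d[1],d[0]])
ys,xs=np.where(m[255:300,285:325]);zt=p[2]-.0135+.010
P=np.array([plane("top",x+285,y+255,zt) for x,y in zip(xs,ys)])-p[:2]
s=P@d;t=P@n;print("tip s",s.min())
for a in np.arange(-.116,-.06,.004):
    q=np.abs(s-a)<.002;tt=np.sort(t[q])*1e3
    if len(tt)>3:
        i=np.diff(tt).argmax();print(round(a,3),tt[[0,i,i+1,-1]].round(1),"mid",((tt[i]+tt[i+1])/2).round(1))
```

```text
(array([ 0.56849503, -0.10948017,  0.08973069]), np.float64(0.0026362763731125087)) [ 0.56878564 -0.11049507]
(array([ 0.56628378, -0.11044925,  0.08757276]), np.float64(0.0014701303501419175)) [ 0.56588951 -0.11084964]
scene plane [ 0.57008589 -0.10663052] brace scene [0.57191355 0.07226136]
nut blob 338 264 17 18 346.04458598726114 271.5668789808917
tip s -0.11398294695240653
-0.112 [-25.  -20.6  23.   27.3] mid 1.2
-0.108 [-25.9 -17.5  20.1  28.3] mid 1.3
-0.104 [-26.8 -18.   19.2  29.8] mid 0.6
-0.1 [-27.3 -17.4  20.2  28.9] mid 1.4
-0.096 [-26.7 -17.8  19.8  29.5] mid 1.0
-0.092 [-27.6 -18.8  20.4  29. ] mid 0.8
-0.088 [-30.5 -17.2  19.5  34. ] mid 1.1
-0.084 [-31.4 -18.2  20.5  33.1] mid 1.2
-0.08 [-31.9 -17.5  19.6  34.1] mid 1.0
-0.076 [-31.3 -18.   19.1  33.2] mid 0.6
-0.072 [-29.7  -3.2   3.2  32.3] mid 0.0
-0.068 [-28.7 -11.9 -10.   31.4] mid -11.0
-0.064 [-27.1 -21.2 -19.2  28.5] mid -20.2
-0.06 [-24.1 -24.1 -22.1  25.7] mid -23.1
```

Run:
```python
from h import *
plan([(.546,.029,.104,99),(.546,.029,.0605,99)])
```

```text
(0.546, 0.029, 0.104, 99) [-0.968, 0.013, 0.013] [-0.127, 0.041, -0.056] rows 0.7
(0.546, 0.029, 0.0605, 99) [0.0, 0.0, 1.45] [0.0, 0.0, 0.0] rows 1.0
```

>>> send_rows(rows=[[[-0.5,0,0],[-0.13,0.04,-0.06]],[[-0.97,0,0],[-0.13,0.04,-0.06]],[[-0.97,0,0],[-0.13,0.04,-0.06]],[[-0.97,0,0],[-0.13,0.04,-0.06]],[[-0.97,0,0],[-0.13,0.04,-0.06]]])

```text
time_s: 6.38
eef_pos: [0.5458, 0.0294, 0.1048]
orientation: [2.042, 2.387, 0.002]
ft_force: [0.0, 0.4, -3.7]
opening: 0.0166
```

Run:
```python
from h import *
st();plan([(.546,.029,.0605,99)])
```

```text
t6.38 [0.5458 0.0294 0.1048] yaw 98.90 tilt [0.001  0.0008] F [ 0.   0.4 -3.7] M [ 0.05  0.02 -0.04] op 0.0166 q [ 0.23  0.38 -0.44  1.91  0.21  0.88 -0.16]
(0.546, 0.029, 0.0605, 99) [-0.014, 0.002, 1.476] [0.013, -0.008, -0.021] rows 1.1
```

>>> send_rows(rows=[[[0,0,0.3],[0,0,0]],[[0,0,0.7],[0,0,0]],[[0,0,1.1],[0,0,0]],[[0,0,1.3],[0,0,0]],[[0,0,1.45],[0,0,0]],[[0,0,1.45],[0,0,0]]])

```text
time_s: 6.88
eef_pos: [0.5451, 0.0287, 0.0598]
orientation: [-2.043, -2.385, 0.001]
ft_force: [0.1, 0.9, -3.6]
opening: 0.0166
```

Run:
```python
from h import *
s=st()
im=read_camera("top");sc=read_camera("scene")
cv2.imwrite("pics/top4.png",im[:,:,::-1]);cv2.imwrite("pics/scene4.png",sc[:,:,::-1])
A=cv2.resize(im[250:300,285:365],None,fx=6,fy=6,interpolation=cv2.INTER_CUBIC)
B=cv2.resize(sc[200:250,300:380],None,fx=6,fy=6,interpolation=cv2.INTER_CUBIC)[:,:]
C=np.vstack([A,B]);cv2.imwrite("pics/c4.png",np.clip(C*1.5,0,255).astype(np.uint8)[:,:,::-1])
m=mask(im,105,60);p=s["eef_pos"];H=98.9;d=np.array([np.cos(np.radians(H)),np.sin(np.radians(H))]);n=np.array([-d[1],d[0]])
x0=290;ys,xs=np.where(m[250:300,x0:365]);zt=.057
P=np.array([plane("top",x+x0,y+250,zt) for x,y in zip(xs,ys)])-p[:2];s=P@d;t=P@n
for a in np.arange(-.18,-.06,.004):
    q=np.abs(s-a)<.002;tt=np.sort(t[q])*1e3
    if len(tt)>3:
        i=np.diff(tt).argmax();print(round(a,3),tt[[0,i,i+1,-1]].round(1),"mid",((tt[i]+tt[i+1])/2).round(1))
```

```text
t6.88 [0.5451 0.0287 0.0598] yaw 98.85 tilt [-0.0015  0.0001] F [ 0.1  0.9 -3.6] M [ 0.02  0.03 -0.01] op 0.0166 q [ 0.21  0.45 -0.42  1.94  0.25  0.8  -0.19]
-0.156 [-9.8 -9.8 -7.8  2.9] mid -8.8
-0.152 [-17.4   8.5  15.1  15.1] mid 11.8
-0.148 [-17.9   8.   14.6  14.6] mid 11.3
-0.144 [-17.3   9.1  15.2  15.7] mid 12.2
-0.14 [-17.8   8.2  14.3  14.7] mid 11.2
-0.136 [-16.7   9.7  15.3  15.3] mid 12.5
-0.132 [-13.1   4.2  12.3  14.9] mid 8.3
-0.128 [-9.5 -0.8  2.8  9.8] mid 1.0
-0.112 [-24.5 -20.4  22.7  27.2] mid 1.1
-0.108 [-25.5 -18.8  19.7  28.3] mid 0.4
-0.104 [-26.4 -17.3  19.3  29.8] mid 1.0
-0.1 [-27.4 -18.2  19.8  28.9] mid 0.8
-0.096 [-27.9 -17.6  19.4  29.5] mid 0.9
-0.092 [-27.3 -18.1  20.   29. ] mid 0.9
-0.088 [-32.4 -17.5  19.5  34.1] mid 1.0
-0.084 [-31.3 -18.   20.1  33.6] mid 1.1
-0.08 [-32.2 -17.4  19.1  34.2] mid 0.9
-0.076 [-31.1 -17.8  20.7  33.7] mid 1.4
-0.072 [-30.   -2.    6.6  32.8] mid 2.3
-0.068 [-28.4 -28.4 -26.4  29.8] mid -27.4
-0.064 [-26.9  24.3  26.8  28.8] mid 25.6
```

View pics/c4.png

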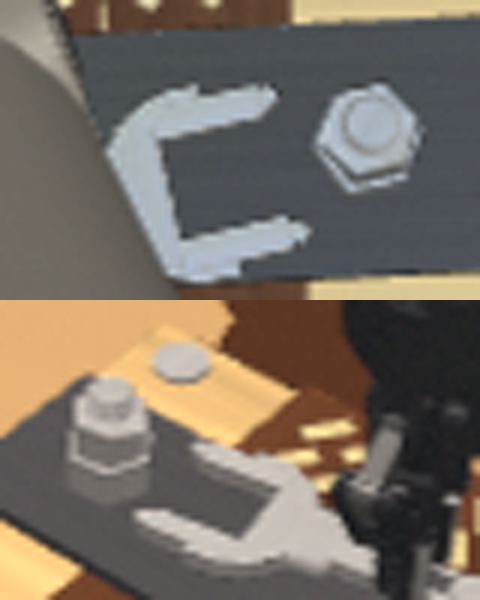

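>>> send_rows(rows=[[[-0.2,0.03,0],[0,0,0]],[[-0.4,0.03,0],[0,0,0]],[[-0.6,0.03,0],[0,0,0]],[[-0.8,0.03,0],[0,0,0]],[[-0.95,0.03,0],[0,0,0]],[[-1.1,0.03,0],[0,0,0]],[[-1.2,0.03,0],[0,0,0]],[[-1.2,0.03,0],[0,0,0]]])

```text
time_s: 7.65
eef_pos: [0.5523, -0.0081, 0.0612]
orientation: [2.045, 2.384, -0.0]
ft_force: [0.3, 0.2, -4.8]
opening: 0.0166
```

Run:
```python
from h import *
s=st()
im=read_camera("top");sc=read_camera("scene")
cv2.imwrite("pics/top5.png",im[:,:,::-1]);cv2.imwrite("pics/scene5.png",sc[:,:,::-1])
A=cv2.resize(im[250:300,295:375],None,fx=6,fy=6,interpolation=cv2.INTER_CUBIC)
B=cv2.resize(sc[195:245,280:360],None,fx=6,fy=6,interpolation=cv2.INTER_CUBIC)[:,:]
C=np.vstack([A,B]);cv2.imwrite("pics/c5.png",np.clip(C*1.5,0,255).astype(np.uint8)[:,:,::-1])
```

```text
t7.65 [ 0.5523 -0.0081  0.0612] yaw 98.74 tilt [ 0.0007 -0.0006] F [ 0.3  0.2 -4.8] M [-0.1   0.12 -0.06] op 0.0166 q [ 0.26  0.45 -0.41  1.93  0.24  0.81 -0.12]
```

View pics/c5.png

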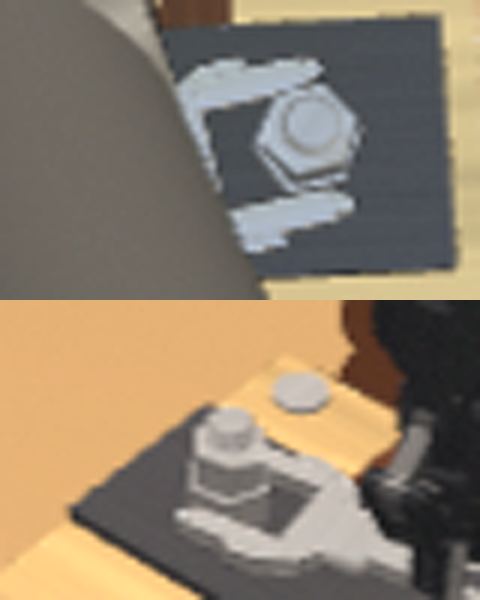

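>>> send_rows(rows=[[[-0.1,0,0],[0,0,0]],[[-0.2,0,0],[0,0,0]],[[-0.3,0,0.02],[0,0,0]],[[-0.4,0,0.03],[0,0,0]],[[-0.4,0,0.03],[0,0,0]],[[-0.4,0,0.03],[0,0,0]]])

```text
time_s: 8.25
eef_pos: [0.5542, -0.0196, 0.0603]
orientation: [2.044, 2.384, -0.0]
ft_force: [-0.9, -0.6, -3.3]
opening: 0.0165
```

Run:
```python
from h import *
s=st()
im=read_camera("top")
cv2.imwrite("pics/top6.png",im[:,:,::-1])
m=mask(im,105,60);p=s["eef_pos"];H=98.8;d=np.array([np.cos(np.radians(H)),np.sin(np.radians(H))]);n=np.array([-d[1],d[0]])
x0=305;ys,xs=np.where(m[250:300,x0:365]);zt=.057
P=np.array([plane("top",x+x0,y+250,zt) for x,y in zip(xs,ys)])-p[:2];s=P@d;t=P@n
for a in np.arange(-.12,-.07,.004):
    q=np.abs(s-a)<.002;tt=np.sort(t[q])*1e3
    if len(tt)>3: print(round(a,3),tt[0].round(1),tt[-1].round(1))
print(((plane("top",345.9,269.6,.092)-p[:2])@d))
```

```text
t8.25 [ 0.5542 -0.0196  0.0603] yaw 98.78 tilt [ 0.0007 -0.0007] F [-0.9 -0.6 -3.3] M [-0.19  0.3  -0.08] op 0.0165 q [ 0.28  0.46 -0.4   1.93  0.24  0.81 -0.1 ]
-0.112 -25.0 27.4
-0.108 -27.5 28.4
-0.104 -26.9 30.0
-0.1 -25.3 29.0
-0.096 -26.3 30.1
-0.092 -27.2 29.2
-0.088 -30.3 34.3
-0.084 -31.2 33.8
-0.08 -32.2 32.8
-0.076 -31.1 21.3
-0.072 -30.0 -12.5
-0.09189026188357699
```

>>> send_rows(rows=[[[0,0,0.04],[0,0,0]],[[0,0,0.07],[0,0,0]],[[0,0,0.07],[0,0,0]],[[0,0,0.07],[0,0,0]]])

```text
time_s: 8.63
eef_pos: [0.5542, -0.0191, 0.0588]
orientation: [2.044, 2.385, 0.0]
ft_force: [-4.1, -1.9, 3.2]
opening: 0.0165
```

>>> send_rows(rows=[[[0,0,0],[0,0,0]],[[0,0,0],[0,0,0]],[[0,0,0],[0,0,0]],[[0,0,0],[0,0,0]],[[0,0,0],[0,0,0]],[[0,0,0],[0,0,0]]], jaw=32)

```text
time_s: 9.13
eef_pos: [0.5547, -0.0185, 0.0585]
orientation: [2.043, 2.385, 0.002]
ft_force: [-0.3, 0.1, 0.2]
opening: 0.032
```

Run:
```python
from h import *
s=st()
```

```text
t9.13 [ 0.5547 -0.0185  0.0585] yaw 98.84 tilt [0.002  0.0003] F [-0.3  0.1  0.2] M [ 0.04  0.   -0.  ] op 0.0320 q [ 0.28  0.46 -0.4   1.93  0.25  0.8  -0.1 ]
```

Run:
```python
from h import *
plan([(.5545,-.0185,.2,98.8),(.53,-.15,.2,47),(.444,-.3046,.1,-6.5)])
```

```text
(0.5545, -0.0185, 0.2, 98.8) [0.0, 0.003, -4.717] [0.023, 0.0, 0.008] rows 3.4
(0.53, -0.15, 0.2, 47) [-4.207, -1.478, 0.0] [0.0, 0.0, 10.36] rows 7.2
(0.444, -0.3046, 0.1, -6.5) [-5.724, 1.418, 3.333] [0.0, 0.0, 10.7] rows 7.5
```

>>> send_rows(rows=[[[0,0,-0.3],[0,0,0]],[[0,0,-0.8],[0,0,0]],[[0,0,-4.7],[0,0,0]],[[0,0,-4.7],[0,0,0]],[[0,0,-4.7],[0,0,0]],[[0,0,-4.7],[0,0,0]],[[0,0,-4.7],[0,0,0]]])

```text
time_s: 9.72
eef_pos: [0.5559, -0.0185, 0.2025]
orientation: [2.04, 2.381, 0.007]
ft_force: [-0.4, 0.3, -0.5]
opening: 0.032
```

>>> send_rows(rows=[[[-4.2,-1.48,0],[0,0,10.36]],[[-4.2,-1.48,0],[0,0,10.36]],[[-4.2,-1.48,0],[0,0,10.36]],[[-4.2,-1.48,0],[0,0,10.36]],[[-4.2,-1.48,0],[0,0,10.36]],[[-4.2,-1.48,0],[0,0,10.36]],[[-4.2,-1.48,0],[0,0,10.36]],[[-4.2,-1.48,0],[0,0,10.36]]], jaw=45)

```text
time_s: 10.38
eef_pos: [0.5284, -0.15, 0.1977]
orientation: [-2.883, -1.246, 0.002]
ft_force: [0.4, 0.8, -0.3]
opening: 0.045
```

>>> send_rows(rows=[[[-5.72,1.42,3.33],[0,0,10.7]],[[-5.72,1.42,3.33],[0,0,10.7]],[[-5.72,1.42,3.33],[0,0,10.7]],[[-5.72,1.42,3.33],[0,0,10.7]],[[-5.72,1.42,3.33],[0,0,10.7]],[[-5.72,1.42,3.33],[0,0,10.7]],[[-5.72,1.42,3.33],[0,0,10.7]],[[-5.72,1.42,3.33],[0,0,10.7]]])

```text
time_s: 11.05
eef_pos: [0.4418, -0.3046, 0.0973]
orientation: [-3.134, 0.189, 0.004]
ft_force: [-0.3, 0.2, 0.6]
opening: 0.0449
```

Run:
```python
from h import *
s=st();plan([(.444,-.3046,.017,-6.5)])
im=read_camera("top");sc=read_camera("scene")
cv2.imwrite("pics/top7.png",im[:,:,::-1]);cv2.imwrite("pics/scene7.png",sc[:,:,::-1])
A=cv2.resize(im[245:305,225:375],None,fx=5.3,fy=5.3,interpolation=cv2.INTER_CUBIC)
B=cv2.resize(sc[190:290,280:413],None,fx=3.98,fy=2.7,interpolation=cv2.INTER_CUBIC)[:,:]
B=cv2.resize(sc[195:255,270:420],None,fx=5.3,fy=4.5,interpolation=cv2.INTER_CUBIC)
C=np.vstack([A,B])[:600,:800];cv2.imwrite("pics/c7.png",np.clip(C*1.5,0,255).astype(np.uint8)[:,:,::-1])
```

```text
t11.05 [ 0.4418 -0.3046  0.0973] yaw -6.89 tilt [-0.0026  0.0019] F [-0.3  0.2  0.6] M [-0.   -0.04  0.04] op 0.0449 q [ 0.51  0.36  0.01  1.95 -0.01  0.84 -1.16]
(0.444, -0.3046, 0.017, -6.5) [0.08, -0.005, 2.677] [-0.018, 0.032, -0.078] rows 1.9
```

View pics/c7.png

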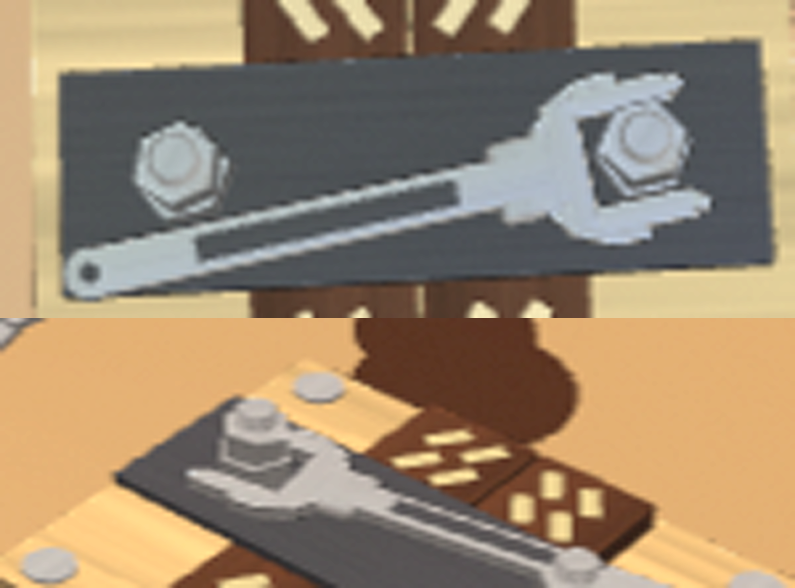

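>>> send_rows(rows=[[[0.08,0,1],[0,0,-0.08]],[[0.08,0,1.8],[0,0,-0.08]],[[0.08,0,2.3],[0,0,-0.08]],[[0.08,0,2.65],[0,0,-0.08]],[[0.08,0,2.65],[0,0,-0.08]],[[0.08,0,2.65],[0,0,-0.08]]])

```text
time_s: 11.65
eef_pos: [0.4461, -0.3046, 0.0194]
orientation: [-3.137, 0.165, -0.0]
ft_force: [0.6, -0.7, 0.4]
opening: 0.0451
```

>>> send_rows(rows=[[[0,0,0],[0,0,0]],[[0,0,0],[0,0,0]],[[0,0,0],[0,0,0]],[[0,0,0],[0,0,0]],[[0,0,0],[0,0,0]],[[0,0,0],[0,0,0]],[[0,0,0],[0,0,0]],[[0,0,0],[0,0,0]]], jaw=8, grip_force=60)

```text
time_s: 12.32
eef_pos: [0.4473, -0.3051, 0.0212]
orientation: [3.137, -0.166, 0.005]
ft_force: [0.1, 1.7, 7.0]
opening: 0.0162
```

Run:
```python
from h import *
s=st()
# jam nut angle: 6-fold gradient moment on rectified patch
def ang(f,z,half):
    im=cv2.cvtColor(cv2.imread(f"pics/{f}.png"),cv2.COLOR_BGR2GRAY)
    c=np.array([.5675,-.1112]); g=np.arange(-.025,.0251,.0005)
    X,Y=np.meshgrid(c[0]+g,c[1]+g,indexing="ij")
    uv=np.array([proj("top",(x,y,z)) for x,y in zip(X.ravel(),Y.ravel())],np.float32)
    p=cv2.remap(im,uv[:,0].reshape(X.shape),uv[:,1].reshape(X.shape),cv2.INTER_CUBIC).astype(float)
    p=cv2.GaussianBlur(p,(0,0),1.5); gx,gy=np.gradient(p); r=np.hypot(X-c[0],Y-c[1])
    k=(r>.0125)&(r<.019)&(((X-c[0])>0.002) if half=="far" else ((X-c[0])<-.002))
    M=(np.hypot(gx,gy)**2*np.exp(6j*np.arctan2(gy,gx)))[k].sum(); return (np.degrees(np.angle(M))/6+30)%60
for f in ("top0","top4"): print(f,"jam corner mod60",ang(f,.077,"far"),ang(f,.079,"far"),"near",ang(f,.063,"near"))
```

```text
t12.32 [ 0.4473 -0.3051  0.0212] yaw -6.06 tilt [ 0.0031 -0.0008] F [0.1 1.7 7. ] M [0.36 0.13 0.04] op 0.0162 q [ 0.52  0.47  0.    1.99 -0.    0.68 -1.15]Traceback (most recent call last):
  File "<stdin>", line 13, in <module>
  File "<stdin>", line 8, in ang
  File "h.py", line 9, in proj
    i=camera_info(n);K=i["camera_matrix"];E=np.array(i["extrinsics"])
ValueError: time passes only in moves, steps and waits
```

>>> send_rows(rows=[[[0,0,-0.5],[0,0,0]],[[0,0,-1.5],[0,0,0]],[[0,0,-2.5],[0,0,0]],[[0,0,-3.5],[0,0,0]],[[0,0,-4.5],[0,0,0]],[[0,0,-4.5],[0,0,0]]], grip_force=80)

```text
time_s: 12.82
eef_pos: [0.4494, -0.3072, 0.1607]
orientation: [3.132, -0.167, 0.018]
ft_force: [1.8, -1.4, -2.9]
opening: 0.0155
```

```bash
sed -i 's/^def ray/import functools\n@functools.lru_cache\ndef ci(n): return camera_info(n)\ndef ray/; s/i=camera_info(n);/i=ci(n);/' h.py
python3 - <<'E'
from h import *
s=st()
def ang(f,z,half):
    im=cv2.cvtColor(cv2.imread(f"pics/{f}.png"),cv2.COLOR_BGR2GRAY)
    c=np.array([.5675,-.1112]); g=np.arange(-.025,.0251,.0005)
    X,Y=np.meshgrid(c[0]+g,c[1]+g,indexing="ij")
    uv=np.array([proj("top",(x,y,z)) for x,y in zip(X.ravel(),Y.ravel())],np.float32)
    p=cv2.remap(im,uv[:,0].reshape(X.shape),uv[:,1].reshape(X.shape),cv2.INTER_CUBIC).astype(float)
    p=cv2.GaussianBlur(p,(0,0),1.5); gx,gy=np.gradient(p); r=np.hypot(X-c[0],Y-c[1])
    k=(r>.0125)&(r<.019)&(((X-c[0])>0.002) if half=="far" else ((X-c[0])<-.002))
    M=(np.hypot(gx,gy)**2*np.exp(6j*np.arctan2(gy,gx)))[k].sum(); return (np.degrees(np.angle(M))/6+30)%60
for f in ("top0","top4"): print(f,"jam corner mod60",ang(f,.077,"far"),ang(f,.079,"far"),"near",ang(f,.063,"near"))
im=read_camera("top");cv2.imwrite("pics/top8.png",im[:,:,::-1]);p=s["eef_pos"]
m=mask(im)
cs,hi=cv2.findContours(m[150:420,380:520],cv2.RETR_CCOMP,cv2.CHAIN_APPROX_NONE)
for c,h in zip(cs,hi[0]):
    a=cv2.contourArea(c)
    if a>90 and h[3]>=0:
        M=cv2.moments(c);u,v=M["m10"]/M["m00"]+380,M["m01"]/M["m00"]+150;q=plane("top",u,v,p[2]);print("hole",a,(u,v),q,"rel",q-p[:2])
E
```

```text
t12.82 [ 0.4494 -0.3072  0.1607] yaw -6.10 tilt [ 0.011 -0.006] F [ 1.8 -1.4 -2.9] M [-0.07 -0.21  0.02] op 0.0155 q [ 0.51  0.28  0.01  1.89 -0.    0.96 -1.15]
top0 jam corner mod60 35.09357659423456 34.89840350928541 near 37.302837913288386
top4 jam corner mod60 35.49989565493548 35.28221795576822 near 36.980153589148635
hole 236.5 (458.491895701198, 256.446088794926) [ 0.56428567 -0.32199795] rel [ 0.11490463 -0.01479475]
```

Run:
```python
from h import *
st();plan([(.52,-.29,.16,45),(.5788,-.2286,.15,95)])
```

```text
t12.87 [ 0.448  -0.3062  0.1579] yaw -6.09 tilt [ 0.0073 -0.0038] F [ 0.4 -0.5 -4.9] M [0.01 0.   0.01] op 0.0152 q [ 0.51  0.28  0.01  1.89 -0.    0.96 -1.15]
(0.52, -0.29, 0.16, 45) [2.329, -0.792, -0.055] [0.071, -0.067, -10.218] rows 7.1
(0.5788, -0.2286, 0.15, 95) [2.833, -0.061, 0.333] [0.0, 0.0, -10.0] rows 7.0
```

>>> send_rows(rows=[[[2.33,-0.79,0],[0,0,-10.2]],[[2.33,-0.79,0],[0,0,-10.2]],[[2.33,-0.79,0],[0,0,-10.2]],[[2.33,-0.79,0],[0,0,-10.2]],[[2.33,-0.79,0],[0,0,-10.2]],[[2.33,-0.79,0],[0,0,-10.2]],[[2.33,-0.79,0],[0,0,-10.2]],[[2.33,-0.79,0],[0,0,-10.2]]])

```text
time_s: 13.53
eef_pos: [0.5165, -0.288, 0.1523]
orientation: [-2.899, -1.203, 0.003]
ft_force: [-0.8, -0.8, -3.4]
opening: 0.0155
```

>>> send_rows(rows=[[[2.83,-0.06,0.33],[0,0,-10]],[[2.83,-0.06,0.33],[0,0,-10]],[[2.83,-0.06,0.33],[0,0,-10]],[[2.83,-0.06,0.33],[0,0,-10]],[[2.83,-0.06,0.33],[0,0,-10]],[[2.83,-0.06,0.33],[0,0,-10]],[[2.83,-0.06,0.33],[0,0,-10]],[[2.83,-0.06,0.33],[0,0,-10]]])

```text
time_s: 14.2
eef_pos: [0.5758, -0.2273, 0.1432]
orientation: [-2.123, -2.313, 0.0]
ft_force: [-0.0, -0.2, -3.3]
opening: 0.0157
```

>>> send_rows(rows=[[[0,0,0],[0,0,0]],[[0,0,0],[0,0,0]],[[0,0,0],[0,0,0]],[[0,0,0],[0,0,0]]])

```text
time_s: 14.53
eef_pos: [0.577, -0.2274, 0.1449]
orientation: [2.125, 2.313, 0.001]
ft_force: [-0.1, 0.5, -3.7]
opening: 0.0154
```

Run:
```python
from h import *
s=st();plan([(.5788,-.2286,.128,95)])
im=read_camera("top");sc=read_camera("scene")
cv2.imwrite("pics/top9.png",im[:,:,::-1]);cv2.imwrite("pics/scene9.png",sc[:,:,::-1])
A=cv2.resize(im[225:315,310:460],None,fx=4,fy=4,interpolation=cv2.INTER_CUBIC)
B=cv2.resize(sc[170:230,260:410],None,fx=4,fy=4,interpolation=cv2.INTER_CUBIC)
C=np.vstack([A,B]);cv2.imwrite("pics/c9.png",np.clip(C*1.5,0,255).astype(np.uint8)[:,:,::-1])
```

```text
t14.53 [ 0.577  -0.2274  0.1449] yaw 94.83 tilt [0.0008 0.    ] F [-0.1  0.5 -3.7] M [-0.03  0.    0.03] op 0.0154 q [ 0.59  0.45 -0.37  1.7   0.19  1.02  0.24]
(0.5788, -0.2286, 0.128, 95) [-0.044, 0.057, 0.562] [0.009, 0.001, -0.034] rows 0.4
```

View pics/c9.png

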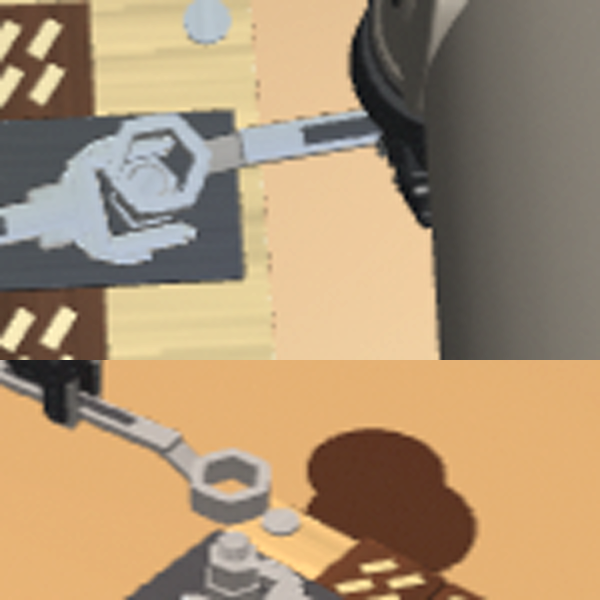

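Run:
```python
from h import *
p=np.array([.577,-.2274,.1449]);c,s_=np.cos(np.radians(94.83)),np.sin(np.radians(94.83))
def rel(q): r=np.array(q)[:2]-p[:2]; return "x %.4f y %.4f"%(r@[c,s_],r@[s_,-c])
x,e=two((349.9,265.6),(317.5,198.4));print(x,e,rel(x))
for z in (.134,.138,.142): q=plane("top",349.9,265.6,z);print(z,q,rel(q))
print(plane("scene",317.5,198.4,.142))
x,e=two((346.1,269.7),(318,215.2));print("stud",x,e,plane("top",346.1,269.7,.092),plane("scene",318,215.2,.092))
# handle centreline from the picture at handle top height
im=cv2.imread("pics/top9.png")[:,:,::-1].copy();m=mask(im,95,60);L=[]
for u in range(374,400):
    v=np.where(m[235:280,u])[0]+235
    if len(v)>3: q=plane("top",u,(v.min()+v.max())/2,p[2]+.0055);r=q-p[:2];L.append([r@[c,s_],r@[s_,-c]])
L=np.array(L);k=np.polyfit(L[:,0],L[:,1],1);print("handle slope deg",np.degrees(np.arctan(k[0])),"y at eye",np.polyval(k,.118),"range",L[:,0].min(),L[:,0].max())
```

```text
[ 0.56588182 -0.11474641  0.13824909] 0.0038768594054084146 x 0.1132 y -0.0016
0.134 [ 0.56770439 -0.11666367] x 0.1111 y 0.0001
0.138 [ 0.56696213 -0.11642549] x 0.1114 y -0.0007
0.142 [ 0.56621988 -0.11618732] x 0.1117 y -0.0014
[ 0.56888227 -0.11003905]
stud [ 0.56766483 -0.10995141  0.08888471] 0.002371874490032716 [ 0.56773638 -0.11080795] [ 0.57008589 -0.10663052]
handle slope deg -0.31112177450076245 y at eye -0.0009380079412093734 range 0.01627484835751417 0.06514083203724146
```

Run:
```python
from h import *
st();plan([(.578,-.2244,.1449,95),(.578,-.2244,.107,95)])
```

```text
t14.63 [ 0.5771 -0.2274  0.145 ] yaw 94.87 tilt [ 0.0012 -0.0001] F [ 0.3  0.6 -3.4] M [-0.02 -0.01 -0.03] op 0.0156 q [ 0.59  0.45 -0.37  1.7   0.19  1.02  0.24]
(0.578, -0.2244, 0.1449, 95) [0.098, 0.039, 0.005] [0.013, 0.002, -0.026] rows 0.1
(0.578, -0.2244, 0.107, 95) [0.0, 0.0, 1.263] [0.0, 0.0, 0.0] rows 0.9
```

>>> send_rows(rows=[[[0.1,0.04,0],[0,0,0]],[[0.1,0.04,0.3],[0,0,0]],[[0.1,0.04,0.6],[0,0,0]],[[0.1,0.04,0.9],[0,0,0]],[[0.1,0.04,1.1],[0,0,0]],[[0.1,0.04,1.26],[0,0,0]],[[0.1,0.04,1.26],[0,0,0]],[[0.1,0.04,1.26],[0,0,0]]])

```text
time_s: 15.3
eef_pos: [0.5778, -0.2244, 0.1067]
orientation: [2.124, 2.315, 0.001]
ft_force: [-0.1, 0.3, -3.5]
opening: 0.0159
```

Run:
```python
from h import *
s=st()
im=read_camera("top");sc=read_camera("scene")
cv2.imwrite("pics/top10.png",im[:,:,::-1]);cv2.imwrite("pics/scene10.png",sc[:,:,::-1])
A=cv2.resize(im[250:290,325:375],None,fx=10,fy=10,interpolation=cv2.INTER_CUBIC)[:, :400]
A=cv2.resize(im[250:290,327:367],None,fx=10,fy=10,interpolation=cv2.INTER_CUBIC)
B=cv2.resize(sc[190:230,298:338],None,fx=10,fy=10,interpolation=cv2.INTER_CUBIC)
C=np.hstack([A,B]);cv2.imwrite("pics/c10.png",np.clip(C*1.5,0,255).astype(np.uint8)[:,:,::-1])
```

```text
t15.30 [ 0.5778 -0.2244  0.1067] yaw 94.91 tilt [0.0004 0.0003] F [-0.1  0.3 -3.5] M [-0.01 -0.04 -0.02] op 0.0159 q [ 0.58  0.49 -0.36  1.74  0.21  0.95  0.22]
```

View pics/c10.png

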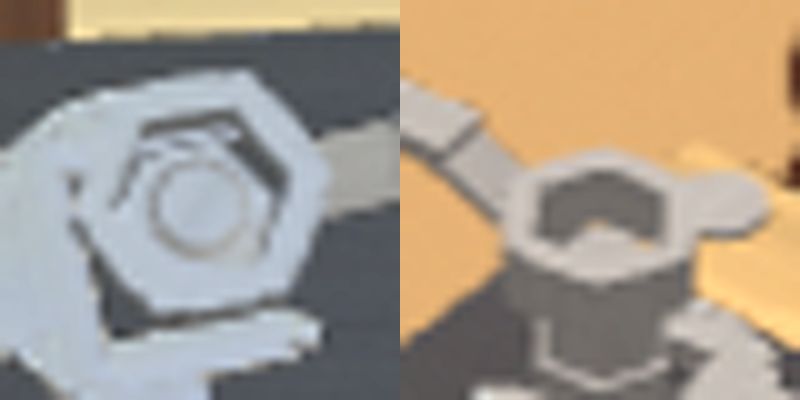

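>>> send_rows(rows=[[[0,0,0.1],[0,0,0]],[[0,0,0.2],[0,0,0]],[[0,0,0.25],[0,0,0]],[[0,0,0.3],[0,0,0]],[[0,0,0.3],[0,0,0]]])

```text
time_s: 15.82
eef_pos: [0.5777, -0.2243, 0.0978]
orientation: [-2.124, -2.315, -0.001]
ft_force: [-0.8, -0.2, -3.4]
opening: 0.0156
```

```bash
python3 -c "
from h import *
st()"
```

```text
t15.82 [ 0.5777 -0.2243  0.0978] yaw 94.92 tilt [0.0002 0.0003] F [-0.8 -0.2 -3.4] M [0.02 0.07 0.02] op 0.0156 q [ 0.58  0.5  -0.36  1.74  0.21  0.94  0.21]
```

>>> send_rows(rows=[[[0,0,0.07],[0,0,0]],[[0,0,0.14],[0,0,0]],[[0,0,0.2],[0,0,0]],[[0,0,0.2],[0,0,0]]])

```text
time_s: 16.15
eef_pos: [0.5777, -0.2243, 0.0917]
orientation: [2.124, 2.315, 0.001]
ft_force: [-1.0, 0.5, -3.5]
opening: 0.0156
```

```bash
python3 -c "
from h import *
st()"
```

```text
t16.15 [ 0.5777 -0.2243  0.0917] yaw 94.92 tilt [0.0004 0.0003] F [-1.   0.5 -3.5] M [0.07 0.09 0.04] op 0.0156 q [ 0.57  0.51 -0.36  1.75  0.22  0.93  0.21]
```

>>> send_rows(rows=[[[0,0,0.07],[0,0,0]],[[0,0,0.14],[0,0,0]],[[0,0,0.19],[0,0,0]],[[0,0,0.19],[0,0,0]],[[0,0,0.19],[0,0,0]]])

```text
time_s: 16.57
eef_pos: [0.5779, -0.2243, 0.0863]
orientation: [2.124, 2.315, 0.001]
ft_force: [-1.5, 1.0, -3.6]
opening: 0.0155
```

Run:
```python
from h import *
s=st()
# relative rows for circular arc about nut: eye at (L,0) in tool frame at call start
L=.1173
for a in (1,2,3,4,5,6,8,10,12,14,15,16,20):
    r=np.radians(a) # clockwise from above = +about tool z (down)
    # TCP vector from the eye = (-L,0) rotates by +a in tool xy
    print(a,"x %.3f y %.3f rot %.2f"%((L-L*np.cos(r))/.03,(-L*np.sin(r))/.03,a/5))
im=read_camera("top");cv2.imwrite("pics/top11.png",im[:,:,::-1])
```

```text
t16.57 [ 0.5779 -0.2243  0.0863] yaw 94.93 tilt [0.0007 0.0002] F [-1.5  1.  -3.6] M [0.06 0.2  0.1 ] op 0.0155 q [ 0.57  0.51 -0.36  1.75  0.22  0.92  0.21]
1 x 0.001 y -0.068 rot 0.20
2 x 0.002 y -0.136 rot 0.40
3 x 0.005 y -0.205 rot 0.60
4 x 0.010 y -0.273 rot 0.80
5 x 0.015 y -0.341 rot 1.00
6 x 0.021 y -0.409 rot 1.20
8 x 0.038 y -0.544 rot 1.60
10 x 0.059 y -0.679 rot 2.00
12 x 0.085 y -0.813 rot 2.40
14 x 0.116 y -0.946 rot 2.80
15 x 0.133 y -1.012 rot 3.00
16 x 0.151 y -1.078 rot 3.20
20 x 0.236 y -1.337 rot 4.00
```

>>> send_rows(rows=[[[0.005,-0.2,0],[0,0,0.6]],[[0.02,-0.41,0],[0,0,1.2]],[[0.04,-0.54,0],[0,0,1.6]],[[0.06,-0.68,0],[0,0,2]],[[0.06,-0.68,0],[0,0,2]]])

```text
time_s: 17.03
eef_pos: [0.557, -0.2242, 0.0865]
orientation: [2.318, 2.119, 0.001]
ft_force: [0.3, 1.7, -4.6]
opening: 0.0154
```

```bash
cat >> h.py <<'E'
C0=np.array([.5678,-.1078])
def tq():
    s=st();r=s["eef_pos"][:2]-C0;F=s["ft_force"]
    print("dist %.4f dir %.2f  torque_z %.3f tang %.2f rad %.2f"%(np.hypot(*r),np.degrees(np.arctan2(r[1],r[0]))%360,r[0]*F[1]-r[1]*F[0]+s["wrist_torque"][2],(r[0]*F[1]-r[1]*F[0])/np.hypot(*r),(r@F[:2])/np.hypot(*r)))
E
python3 -c "
from h import *
tq()"
```

```text
t17.03 [ 0.557  -0.2242  0.0865] yaw 84.86 tilt [0.0008 0.0001] F [ 0.3  1.7 -4.6] M [0.17 0.15 0.05] op 0.0154 q [ 0.56  0.48 -0.32  1.8   0.19  0.89  0.06]
dist 0.1169 dir 264.70  torque_z 0.068 tang 0.12 rad -1.70
```

>>> send_rows(rows=[[[0.02,-0.2,0],[0,0,0.6]],[[0.035,-0.41,0],[0,0,1.2]],[[0.055,-0.54,0],[0,0,1.6]],[[0.075,-0.68,0],[0,0,2]],[[0.075,-0.68,0],[0,0,2]]])

```text
time_s: 17.45
eef_pos: [0.5372, -0.2206, 0.0867]
orientation: [2.493, 1.91, 0.001]
ft_force: [-0.8, -0.4, -2.6]
opening: 0.0156
```

```bash
python3 -c "
from h import *
tq()"
```

```text
t17.45 [ 0.5372 -0.2206  0.0867] yaw 74.91 tilt [ 0.0012 -0.0007] F [-0.8 -0.4 -2.6] M [-0.04  0.13  0.09] op 0.0156 q [ 0.54  0.45 -0.29  1.85  0.16  0.87 -0.09]
dist 0.1169 dir 254.82  torque_z 0.013 tang -0.63 rad 0.60
```

>>> send_rows(rows=[[[0.003,-0.136,0],[0,0,0.4]],[[0.01,-0.273,0],[0,0,0.8]],[[0.02,-0.41,0],[0,0,1.2]],[[0.02,-0.41,0],[0,0,1.2]]])

```text
time_s: 17.78
eef_pos: [0.5261, -0.217, 0.0868]
orientation: [2.588, 1.778, 0.002]
ft_force: [-0.4, -1.0, -4.0]
opening: 0.0153
```

```bash
python3 -c "
from h import *
tq()"
```

```text
t17.78 [ 0.5261 -0.217   0.0868] yaw 68.99 tilt [ 0.0022 -0.0011] F [-0.4 -1.  -4. ] M [-0.23  0.1   0.12] op 0.0153 q [ 0.53  0.43 -0.27  1.88  0.14  0.85 -0.18]
dist 0.1169 dir 249.11  torque_z 0.113 tang -0.06 rad 1.06
```

>>> send_rows(rows=[[[0.003,-0.136,0],[0,0,0.4]],[[0.01,-0.273,0],[0,0,0.8]],[[0.02,-0.41,0],[0,0,1.2]],[[0.02,-0.41,0],[0,0,1.2]]])

```text
time_s: 18.12
eef_pos: [0.5152, -0.2122, 0.0869]
orientation: [2.676, 1.64, 0.003]
ft_force: [0.9, -2.0, -3.8]
opening: 0.0156
```

```bash
python3 -c "
from h import *
tq()"
```

```text
t18.12 [ 0.5152 -0.2122  0.0869] yaw 63.02 tilt [ 0.0028 -0.0014] F [ 0.9 -2.  -3.8] M [-0.43 -0.09  0.23] op 0.0156 q [ 0.51  0.41 -0.25  1.91  0.13  0.84 -0.27]
dist 0.1169 dir 243.27  torque_z 0.433 tang 1.73 rad 1.31
```

>>> send_rows(rows=[[[0,-0.068,0],[0,0,0.2]],[[-0.005,-0.136,0],[0,0,0.4]],[[-0.005,-0.136,0],[0,0,0.4]],[[-0.005,-0.136,0],[0,0,0.4]]])

```text
time_s: 18.45
eef_pos: [0.5114, -0.2103, 0.0867]
orientation: [2.706, 1.592, 0.003]
ft_force: [0.7, -1.8, -3.1]
opening: 0.0156
```

```bash
python3 -c "
from h import *
tq()"
```

```text
t18.45 [ 0.5114 -0.2103  0.0867] yaw 60.93 tilt [ 0.0023 -0.0006] F [ 0.7 -1.8 -3.1] M [-0.55 -0.23  0.18] op 0.0156 q [ 0.51  0.4  -0.24  1.92  0.12  0.84 -0.3 ]
dist 0.1170 dir 241.16  torque_z 0.352 tang 1.46 rad 1.25
```

>>> send_rows(rows=[[[0,-0.068,0],[0,0,0.2]],[[0.003,-0.136,0],[0,0,0.4]],[[0.003,-0.136,0],[0,0,0.4]],[[0.003,-0.136,0],[0,0,0.4]]])

```text
time_s: 18.78
eef_pos: [0.5075, -0.208, 0.0867]
orientation: [2.735, 1.544, 0.002]
ft_force: [1.1, -2.4, -4.3]
opening: 0.0157
```

Run:
```python
from h import *
tq()
im=read_camera("top");sc=read_camera("scene")
cv2.imwrite("pics/top12.png",im[:,:,::-1]);cv2.imwrite("pics/scene12.png",sc[:,:,::-1])
A=cv2.resize(im[240:310,225:385],None,fx=5,fy=5,interpolation=cv2.INTER_CUBIC)
B=cv2.resize(sc[190:240,270:420],None,fx=5,fy=5,interpolation=cv2.INTER_CUBIC)
B=np.hstack([B,np.zeros((250,50,3),np.uint8)]);C=np.vstack([A,B]);cv2.imwrite("pics/c12.png",np.clip(C*1.5,0,255).astype(np.uint8)[:,:,::-1])
```

```text
t18.78 [ 0.5075 -0.208   0.0867] yaw 58.90 tilt [ 0.0019 -0.0004] F [ 1.1 -2.4 -4.3] M [-0.7  -0.35  0.11] op 0.0157 q [ 0.5   0.39 -0.23  1.93  0.12  0.83 -0.34]
dist 0.1169 dir 238.97  torque_z 0.365 tang 2.15 rad 1.50
```

View pics/c12.png

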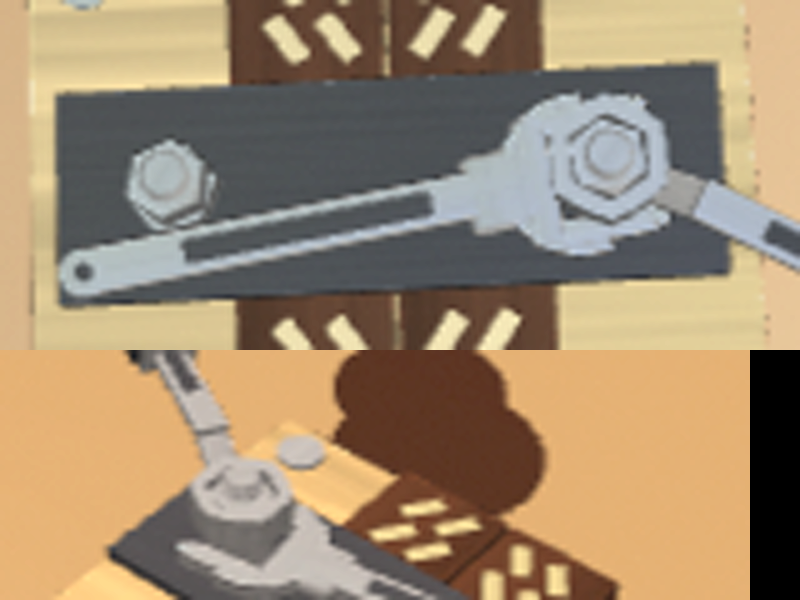

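Run:
```python
from h import *
for f in ("top7","top11","top12"):
    im=cv2.imread(f"pics/{f}.png")[:,:,::-1].copy();m=mask(im,105,60);L=[]
    for u in range(262,306):
        v=np.where(m[276:302,u])[0]+276
        if len(v)>3 : L.append(plane("top",u,(v.max()),.055))   # lower edge
    L=np.array(L,np.float32)
    vx,vy,x0,y0=cv2.fitLine(L,cv2.DIST_HUBER,0,.0005,.001).ravel();a=np.degrees(np.arctan2(vy,vx))%180
    n=np.array([-np.sin(np.radians(a)),np.cos(np.radians(a))]);print(f,"H %.2f"%a,"n",len(L),"edge dist to nut(.5672,-.111) %.4f brace(.5715,.0685) %.4f"%(((np.array([.5672,-.111])-[x0,y0])@n),((np.array([.5715,.0685])-[x0,y0])@n)))
```

```text
top7 H 97.97 n 20 edge dist to nut(.5672,-.111) -0.0082 brace(.5715,.0685) -0.0373
top11 H 98.03 n 23 edge dist to nut(.5672,-.111) -0.0082 brace(.5715,.0685) -0.0376
top12 H 97.12 n 17 edge dist to nut(.5672,-.111) -0.0077 brace(.5715,.0685) -0.0342
```

>>> send_rows(rows=[[[0,-0.136,0],[0,0,0.4]],[[0,-0.273,0],[0,0,0.8]],[[0.01,-0.41,0],[0,0,1.2]],[[0.025,-0.544,0],[0,0,1.6]],[[0.025,-0.544,0],[0,0,1.6]],[[0.025,-0.544,0],[0,0,1.6]]])

```text
time_s: 19.38
eef_pos: [0.4941, -0.1987, 0.0867]
orientation: [2.835, 1.351, 0.003]
ft_force: [3.2, -2.2, -4.2]
opening: 0.0157
```

Run:
```python
from h import *
tq()
im=read_camera("top");cv2.imwrite("pics/top13.png",im[:,:,::-1])
```

```text
t19.38 [ 0.4941 -0.1987  0.0867] yaw 50.96 tilt [ 0.002  -0.0001] F [ 3.2 -2.2 -4.2] M [-0.55 -0.47  0.02] op 0.0157 q [ 0.47  0.37 -0.21  1.97  0.1   0.82 -0.47]
dist 0.1170 dir 230.97  torque_z 0.471 tang 3.85 rad -0.30
```

>>> send_rows(rows=[[[0.003,-0.136,0],[0,0,0.4]],[[0.01,-0.273,0],[0,0,0.8]],[[0.01,-0.273,0],[0,0,0.8]],[[0.01,-0.273,0],[0,0,0.8]]])

```text
time_s: 19.77
eef_pos: [0.488, -0.1934, 0.0866]
orientation: [2.88, 1.252, 0.003]
ft_force: [2.6, -3.8, -4.0]
opening: 0.0153
```

Run:
```python
from h import *
tq()
im=read_camera("top");cv2.imwrite("pics/top14.png",im[:,:,::-1]);tq()
def ring(f,p,yaw):
    pass
# jam/eye angle and open handle angle over the run
for f in ("top11","top12","top13","top14"):
    im=cv2.imread(f"pics/{f}.png")[:,:,::-1].copy();m=mask(im,105,60);L=[]
    for u in range(262,306):
        v=np.where(m[276:302,u])[0]+276
        if len(v)>3 : L.append(plane("top",u,(v.max()),.055))
    L=np.array(L,np.float32);vx,vy,x0,y0=cv2.fitLine(L,cv2.DIST_HUBER,0,.0005,.001).ravel();a=np.degrees(np.arctan2(vy,vx))%180
    g=cv2.cvtColor(im,cv2.COLOR_RGB2GRAY);c=np.array([.5675,-.1112]);gr=np.arange(-.022,.0221,.0005);X,Y=np.meshgrid(c[0]+gr,c[1]+gr,indexing="ij")
    uv=np.array([proj("top",(x,y,.081)) for x,y in zip(X.ravel(),Y.ravel())],np.float32)
    p=cv2.remap(g,uv[:,0].reshape(X.shape),uv[:,1].reshape(X.shape),cv2.INTER_CUBIC).astype(float);p=cv2.GaussianBlur(p,(0,0),1.5);gx,gy=np.gradient(p);r=np.hypot(X-c[0],Y-c[1]);o=[]
    for lo,hi in ((.0115,.0155),(.012,.0175)):
        k=(r>lo)&(r<hi);M=(np.hypot(gx,gy)**2*np.exp(6j*np.arctan2(gy,gx)))[k].sum();o.append((np.degrees(np.angle(M))/6+30)%60)
    print(f,"openH %.2f"%a,"hex",np.round(o,1))
```

```text
t19.77 [ 0.488  -0.1934  0.0866] yaw 46.98 tilt [ 0.0019 -0.0001] F [ 2.6 -3.8 -4. ] M [-0.65 -0.54 -0.  ] op 0.0153 q [ 0.46  0.35 -0.19  1.98  0.09  0.81 -0.54]
dist 0.1170 dir 227.01  torque_z 0.522 tang 4.47 rad 1.04
t19.82 [ 0.488  -0.1934  0.0866] yaw 46.97 tilt [0.0018 0.0001] F [ 2.7 -2.2 -3.3] M [-0.68 -0.57 -0.  ] op 0.0156 q [ 0.46  0.35 -0.19  1.98  0.09  0.81 -0.54]
dist 0.1170 dir 227.00  torque_z 0.402 tang 3.46 rad -0.20
top11 openH 98.03 hex [39.8 37.7]
top12 openH 97.12 hex [8.8 3.7]
top13 openH 97.17 hex [ 1.  55.5]
top14 openH 97.17 hex [57.8 52.6]
```

>>> send_rows(rows=[[[0.003,-0.1,0],[0,0,0.3]],[[0.005,-0.2,0],[0,0,0.6]],[[0.005,-0.2,0],[0,0,0.6]],[[0.005,-0.2,0],[0,0,0.6]],[[0.005,-0.2,0],[0,0,0.6]]])

```text
time_s: 20.23
eef_pos: [0.4837, -0.1892, 0.0865]
orientation: [2.913, 1.176, 0.003]
ft_force: [3.1, -2.7, -5.1]
opening: 0.0158
```

Run:
```python
from h import *
for i in range(5): read_camera("top"); tq()
```

```text
t20.28 [ 0.4837 -0.1892  0.0865] yaw 43.96 tilt [ 0.0018 -0.    ] F [ 3.3 -3.2 -4. ] M [-0.66 -0.76  0.06] op 0.0156 q [ 0.45  0.35 -0.19  2.    0.09  0.8  -0.59]
dist 0.1171 dir 224.07  torque_z 0.601 tang 4.60 rad -0.16
t20.33 [ 0.4836 -0.1892  0.0865] yaw 43.95 tilt [0.0017 0.    ] F [ 3.  -3.1 -4.1] M [-0.7  -0.75  0.04] op 0.0154 q [ 0.45  0.35 -0.19  2.    0.09  0.8  -0.59]
dist 0.1171 dir 224.04  torque_z 0.550 tang 4.35 rad 0.02
t20.38 [ 0.4836 -0.1892  0.0865] yaw 43.94 tilt [ 0.0018 -0.    ] F [ 3.8 -2.5 -3.9] M [-0.64 -0.75  0.13] op 0.0155 q [ 0.45  0.35 -0.19  2.    0.09  0.8  -0.59]
dist 0.1171 dir 224.05  torque_z 0.658 tang 4.48 rad -0.99
t20.43 [ 0.4836 -0.1892  0.0865] yaw 43.94 tilt [ 0.0019 -0.0001] F [ 3.6 -2.5 -4.5] M [-0.7  -0.85  0.01] op 0.0157 q [ 0.45  0.35 -0.19  2.    0.09  0.8  -0.59]
dist 0.1171 dir 224.04  torque_z 0.513 tang 4.29 rad -0.83
t20.48 [ 0.4836 -0.1892  0.0865] yaw 43.93 tilt [ 0.0019 -0.    ] F [ 3.7 -3.2 -4.5] M [-0.67 -0.84  0.06] op 0.0153 q [ 0.45  0.35 -0.19  2.    0.09  0.8  -0.59]
dist 0.1171 dir 224.04  torque_z 0.631 tang 4.88 rad -0.39
```

>>> send_rows(rows=[[[0,0.07,0.02],[0,0,-0.2]],[[0,0.136,0.04],[0,0,-0.4]],[[0,0.136,0.06],[0,0,-0.4]],[[0,0.136,0.06],[0,0,-0.4]],[[0,0.136,0.06],[0,0,-0.4]]])

```text
time_s: 20.9
eef_pos: [0.4859, -0.1919, 0.0847]
orientation: [-2.893, -1.225, -0.001]
ft_force: [0.5, -1.7, -0.6]
opening: 0.0156
```

>>> send_rows(rows=[[[0,0,0],[0,0,0]],[[0,0,0],[0,0,0]],[[0,0,0],[0,0,0]],[[0,0,0],[0,0,0]],[[0,0,0],[0,0,0]],[[0,0,0],[0,0,0]],[[0,0,0],[0,0,0]],[[0,0,0],[0,0,0]]], jaw=45)

```text
time_s: 21.57
eef_pos: [0.486, -0.192, 0.0846]
orientation: [2.892, 1.225, 0.002]
ft_force: [0.8, -0.3, -0.2]
opening: 0.0448
```

Run:
```python
from h import *
tq()
```

```text
t21.57 [ 0.486  -0.192   0.0846] yaw 45.92 tilt [0.001  0.0001] F [ 0.8 -0.3 -0.2] M [ 0.01 -0.02  0.04] op 0.0448 q [ 0.45  0.35 -0.19  1.99  0.09  0.8  -0.56]
dist 0.1174 dir 225.84  torque_z 0.138 tang 0.81 rad -0.31
```

Released; raise straight up and look.

>>> send_rows(rows=[[[0,0,-0.5],[0,0,0]],[[0,0,-1.2],[0,0,0]],[[0,0,-2.2],[0,0,0]],[[0,0,-3.3],[0,0,0]],[[0,0,-4.5],[0,0,0]],[[0,0,-5],[0,0,0]],[[0,0,-5],[0,0,0]],[[0,0,-5],[0,0,0]]])

```text
time_s: 22.23
eef_pos: [0.4862, -0.1922, 0.2354]
orientation: [2.891, 1.225, 0.004]
ft_force: [-0.3, 1.4, -0.3]
opening: 0.0453
```

Run:
```python
from h import *
st()
im=read_camera("top");sc=read_camera("scene")
cv2.imwrite("pics/top15.png",im[:,:,::-1])
A=im[200:420,220:480];A=cv2.resize(A,(473,400),interpolation=cv2.INTER_CUBIC)
B=cv2.resize(sc[130:310,250:420],(327,346),interpolation=cv2.INTER_CUBIC);B=np.vstack([B,np.zeros((54,327,3),np.uint8)])
cv2.imwrite("pics/c15.png",np.clip(np.hstack([A,B])*1.5,0,255).astype(np.uint8)[:,:,::-1])
```

```text
t22.23 [ 0.4862 -0.1922  0.2354] yaw 45.92 tilt [ 0.0028 -0.0007] F [-0.3  1.4 -0.3] M [0.03 0.01 0.01] op 0.0453 q [ 0.47  0.18 -0.2   1.84  0.04  1.12 -0.51]
```

View pics/c15.png

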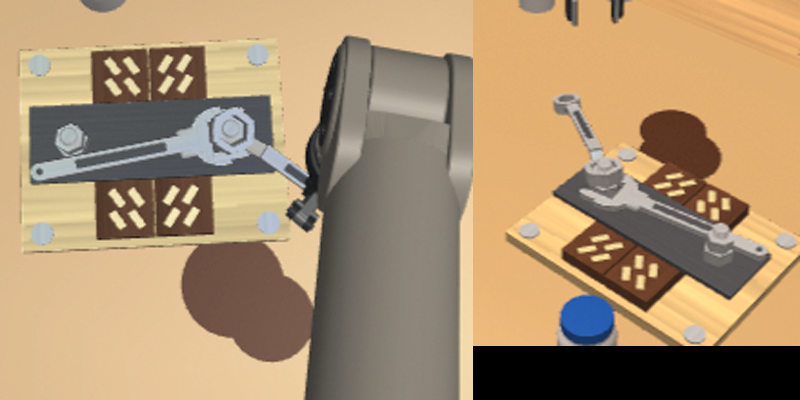

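Both spanners sit on the nuts, the open one's handle bears on the brace nut, and the gripper is clear. Handing in.

```bash
python3 -c "
from plant import *
print(hand_in())"
```

```text
the job is handed in; nothing more can be done
None
```

The job is handed in at about 22 s of the 72 s allowed. Both spanners are released and resting on their nuts, and the gripper is clear above them.

**What I did:** I slid the open-ended spanner onto the setting nut and set it down on the bar at about 3 N. I then put the ring spanner's larger eye on the jam nut and turned it clockwise about 51° in all. After that I eased it back 2° within the eye's play, lowered it slightly and let go.

**Last checks:**
- **Tightness:** the torque settled at about 0.59 Nm (single readings 0.51 to 0.66), which means roughly 18 to 20° past the bite. From where the torque rose, the bite lay between 51° and 41° before the final angle. That puts the true turn at about 15 to 25°, inside the 10 to 30° wanted.
- **Setting nut:** the open-ended spanner's handle moved about 1° and then held steady at 97.2°, bearing on the left stud's lower nut. I did not measure the setting nut's own angle separately; it should be within its stated play of about 8°.
- **Bystanders:** I did not measure the jar, cup and brush again; the arm passed well clear of them.

**Disagreements:** the two cameras differed by 4 to 6 mm on the stud and eye positions. I relied on within-view comparison and contact forces for the final fit. Early torque readings of 0.35 to 0.43 Nm were noisy, so the bite angle is only known to a few degrees.

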